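Feel along a sprung raceway segment

ROBOT

A 7-joint arm with a two-finger parallel gripper is mounted at the origin on a cart in front of the work surface, level with it; the furniture and walls round the work are solid. World frame = base frame: x ahead of the robot, y to its left, z up, the work surface at z = 0. Lengths are in m, angles in rad, forces in N, time in s.
With the tool pointing down it reaches from about 0.35 to 0.9 m from the base axis. Payload 8.1 kg.
Tool frame: the origin (TCP) lies midway between the tips of the shut fingers; the grasp point (between the pads) lies arm.tcp_to_grasp behind it (arm.tcp_to_grasp is the distance from the TCP to the grasp point, in m); z points along the fingers, y is the line along which they close (so a half turn about z gives the same grasp; the last joint's range is limited). The gripper opens to 92 mm and grips with 3 to 60 N. Pads are 19 mm wide; open, the fingers measure 130 mm over their backs; the gripper's body (75 mm by 190 mm) begins 47 mm behind the grasp point.
Start: joints at [1.218, 0.434, 0.025, 1.573, -0.012, 1.134, -0.075], TCP at [0.154, -0.606, 0.227] pointing down, gripper open.
Joint ranges: [-2.62, 2.62], [-0.44, 2.09], [-1.27, 1.32], [0.08, 2.57], [-1.32, 4.46], [0.12, 2], [-2.74, 2.74]. Speed limits (rad/s): [2.22, 2.22, 3.01, 3.01, 3.14, 3.14, 3.14].

INTERFACE

Orientations are given as a rotation vector (axis times angle).
In Python, from cell import observe, get_image, arm gives the robot as it stands. The module is installed in compiled form; this text tells all that it offers.
- The arm moves only by the tool drive_tool, never from a script. Its argument "steps" is a list of rows, each a list of 5 numbers: the closure, from 0 (fully open) to 1 (shut), then the shift along the world's x, y, z in mm, then the turn about the world's z in rad. In form: [[hand, x, y, z, roll], ...]. A call has 1 to 20 rows; each row shifts and turns the commanded pose from where the row before left it; what a row does not reach is not made up. A row lasts 1/12 s, in which the tool goes at most 41.7 mm and 7.16 degrees, less where a joint would pass 70% of its speed; a pose out of reach is approached as far as the arm can. A call with a gripper value outside its range is refused whole. The fingers move at their own pace and stop on an object; "grip_force" is the grip in N (left out, the last holds). Time passes only in rows, so rows that do not move let the fingers close. It gives the time, the measured TCP pose, the force, the opening and the grip force at its end, in the units of the state.
- observe(): the state, without advancing time (a new reading comes with each control period).
- get_image(name): name is "scene" or "top" or "wrist"; returns a dict with "image" (400x640x3 uint8, red, green, blue), "vfov" (degrees; the focal length in pixels is half the picture's height over the tangent of half this angle, whatever the lens; pixels are square), "cx", "cy" (the principal point, pixels), "k1" (the pictures are not rectified: a ray, as slopes to the right and down, at radius r is drawn at 1 + k1 r^2 times it, then the intrinsics apply), "xyz" and "attitude" of the camera in the world. Camera axes: x right, y down, z forward; pixel columns grow to the right and rows downward; lengths in m; the calibration is good to about 2 mm. A picture is of the moment at which its call begins. There is no depth.
- arm.sign_off(): hands the job in; it is judged then, once.
The state is a dict: "clock": time; "joints": joint angles; "dq": joint speeds; "joint_efforts": joint torques, N m; "position": TCP position; "ee_rot": TCP orientation; "force": force on the tool from outside, world axes, zero at the start; "ft_torque": the same for the moment, N m; "width": opening from 0.0 (shut) to 1.0 (fully open); "gripper_force": force on a finger pad.
Only numpy, scipy, OpenCV 4.12 (cv2) and the standard library are available. Lean on these libraries where they do the work, as an engineer would, in place of code of your own. Each camera call takes 0.05 s, during which the arm holds its last target. There are 200 camera calls.

TASK

With the gripper closed, run the fingertips lightly along the top of the curved steel raceway segment to feel it for nicks: press it down a little at the end beside the red magnet, follow the curve to the end beside the green magnet in one stroke without lifting off, and never push it down to its stop. Finish with the fingertips still resting on the green end, holding it partly down. Do not pinch or lift anything, and leave the ring on the fixture and the other loose parts where they are.

Things in the scene. Friction and masses are not known exactly. Their poses are not given: they have to be found in the camera images.
- fixture: Checking fixture, fixed to the granite: grey base plate 90 x 250 x 10 mm carrying the raceway segment on two sprung guide pins. Origin at the height of the plate's underside, straight below race_mid; x, y and z axes as for race_mid. The plate reaches from x = -63 to +27 mm and y = -125 to +125 mm.
- race_mid (a point): Middle of the flat top of the raceway segment (a bare steel bar curved in plan, 16 mm wide, 16 mm thick, held level). It moves down with the segment; at rest the top is 58 mm above the granite. Its z axis is up. The centre line of the top is an arc of radius 150 mm about the point x = -150 mm, y = 0 of this frame; it bulges to +x and runs 0.60 rad either side of the middle, so its two ends are at x = -26 mm, y = +85 and -85 mm, closed by round noses of radius 8 mm.
- race (a joint): How far the raceway segment is pressed down (m): 0 at rest, 0.010 at its stop. It stays level and springs back; about 1 N to start and 1 N more for each mm, wherever it is pressed.
- red_magnet: Red round magnet, diameter 20 mm, 8 mm high, stuck on the base plate 27 mm beyond one end of the raceway segment; it marks the start. Origin at the centre of its underside, 10 mm above the granite. Which end it marks changes.
- green_magnet: Green round magnet of the same size and origin, 27 mm beyond the other end; it marks the finish.
- steel_ring: Loose steel setting ring, 33 mm across, 20 mm high, standing on the base plate on the hollow side of the curve; its top is 30 mm above the granite. Origin at the centre of its underside. To be left alone.
- milled_block: Loose milled aluminium block 50 x 16 x 40 mm standing on the granite; origin at the centre of its underside. To be left alone.
- bush_1: Loose brass-coloured bush, diameter 26 mm, 25 mm high; origin at the centre of its underside. To be left alone.
- gauge_block_1: Loose steel gauge block 35 x 9 x 20 mm; origin at the centre of its underside. To be left alone.
- bush_3: Loose flanged steel bush, diameter 48 mm, 18 mm high; origin at the centre of its underside. To be left alone.

How it is judged:
On the way, in this order (a step that is already met when the one before it is completed fails the run):
1. the fingertips press the segment down a little at the end beside the red magnet (value of joint race above 0.001 m and contact force between the fingers and fixture above 0.3 N and horizontal distance between the grasp point and red_magnet below 0.05 m), for 0.1 s.
2. the fingertips, still pressing, pass the middle of the segment (value of joint race above 0.001 m and contact force between the fingers and fixture above 0.3 N and horizontal distance between the grasp point and race_mid below 0.02 m), for 0.05 s.
At the end, for the whole second after the job is handed in: The closed fingertips rest on the segment's end beside the green magnet (grasp point within 50 mm of the magnet horizontally) and hold the segment down by 1 to 9.5 mm, steadily; every loose part is at rest within 10 mm of where it stood (value of joint race between 0.001 and 0.0095 m and contact force between the fingers and fixture above 0.3 N and horizontal distance between the grasp point and green_magnet below 0.05 m and velocity of joint race below 0.01 m/s and distance of each of steel_ring, milled_block, bush_1, gauge_block_1, bush_3 from where it was at the start of the episode below 0.01 m and linear speed of each of steel_ring, milled_block, bush_1, gauge_block_1, bush_3 below 0.02 m/s); the arm keeps its last pose, push and grip.
It fails at once if the fingertips leave the segment on the way (within 55 mm of its middle, less than about 15 mm above it, with the segment not pressed) (horizontal distance between the grasp point and race_mid below 0.055 m and z of the grasp point in the frame of race_mid below 0.033 m and value of joint race below 0.0004 m).
It fails at once if the segment is pushed down to its stop (value of joint race above 0.0096 m).
It fails at once if the fingers straddle the segment, as to pinch it (horizontal distance between the grasp point and race_mid below 0.1 m and z of the grasp point in the frame of race_mid below 0.003 m).
It fails at once if a loose part is moved more than 10 mm or lifted (distance of any of steel_ring, milled_block, bush_1, gauge_block_1, bush_3 from where it was at the start of the episode above 0.01 m).
It also fails if it takes over 48 s, if anything falls off the work surface, if the arm or the gripper's body presses on something with over 40 N, if the wrist force passes 120 N, or if a joint passes its speed limit or range.

## Working session

There is one attempt and no reset: what is moved stays moved. The work goes in short steps, Python scripts to look and compute and a tool call to move; the robot and the scene stay as the last step left them, time stands still between calls to the robot, and variables do not carry over. Pictures are saved under pics/ and viewed, at most 10 in all, crops included, and the job is handed in when it is done.

Besides the shell and the picture viewer there is one more tool, called after "Request:" by a JSON object that holds its "op" and its "data", one argument or row to a line. drive_tool: Moves the arm, as the interface text tells. Its arguments: {"type":"object","properties":{"steps":{"type":"array"},"grip_force":{"type":"number"}},"required":["steps"]}

```bash
mkdir -p pics; cat > h.py <<'E'
import numpy as np, cv2
from cell import observe, get_image, arm
from scipy.spatial.transform import Rotation as R
def shot(n,f):
    d=get_image(n); cv2.imwrite('pics/'+f,d['image'][:,:,::-1]); 
    import pickle; pickle.dump(d,open('pics/'+f+'.pkl','wb')); return d
def ray(d,u,v):
    f=200/np.tan(np.radians(d['vfov'])/2)
    q=np.array([(u-d['cx'])/f,(v-d['cy'])/f]); s=q.copy()
    for _ in range(30): s=q/(1+d['k1']*(s@s))
    a=np.array(d['attitude']); M=R.from_rotvec(a).as_matrix() if a.shape==(3,) else a
    return np.array(d['xyz']),M@np.array([s[0],s[1],1])
def pt(d,u,v,z):
    o,r=ray(d,u,v); return o+r*(z-o[2])/r[2]
E
python3 - <<'E'
from h import *
for n in ['scene','top']:
    d=shot(n,n+'0.png'); print(n,{k:v for k,v in d.items() if k!='image'})
print(observe(), arm.tcp_to_grasp)
E
```

```text
scene {'vfov': 47.610100623200786, 'cx': 322.7609942887984, 'cy': 203.59597938480303, 'k1': 0.010528614243224366, 'xyz': array([-0.01556078,  0.52482616,  0.60238869]), 'attitude': array([-1.02204493,  2.29759613, -1.20169925])}
top {'vfov': 45.533526406451756, 'cx': 315.0404949862809, 'cy': 193.32964809756066, 'k1': -0.13242053619391775, 'xyz': array([0.28343826, 0.02282298, 1.05959202]), 'attitude': array([-2.0091985 ,  2.17668131, -0.28120093])}
{'clock': 0.1, 'joints': array([ 1.218382  ,  0.43516002,  0.02497927,  1.57400302, -0.01159643,
        1.1339912 , -0.07510966]), 'dq': array([ 0.00192298, -0.0026449 , -0.00041357, -0.00423289, -0.00097216,
        0.00019535,  0.00165912]), 'joint_efforts': array([ 3.66206441e-03, -6.69112515e+01,  9.87801030e-01, -3.15142572e+01,
       -6.06607413e-02,  3.74627835e-02,  3.22196831e-05]), 'position': array([ 0.15434687, -0.60517186,  0.22602054]), 'ee_rot': array([-3.11576172e+00, -3.91086829e-01,  4.85802893e-04]), 'force': array([-0.05311095, -0.26392301,  0.98374163]), 'ft_torque': array([ 0.0095235 ,  0.03995665, -0.06937965]), 'gripper_force': 0.0, 'width': 0.9969700992527241} 0.0188
```

View pics/top0.png

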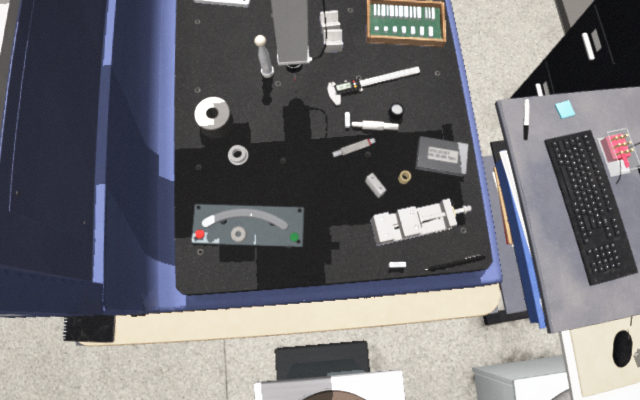

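View pics/scene0.png

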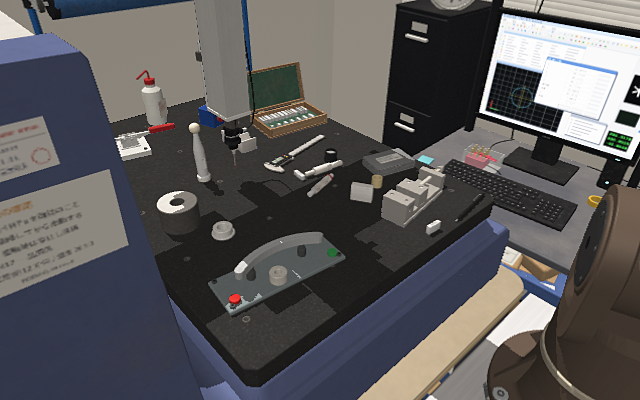

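The top view shows the fixture at about (248,226), with the red magnet at (200,235), the green at (294,237), and the bar bulging up between them. I'll enlarge that area.

```bash
python3 - <<'E'
from h import *
im=cv2.imread('pics/top0.png')[195:255,183:313]
cv2.imwrite('pics/c1.png',cv2.resize(im,None,fx=6,fy=6,interpolation=cv2.INTER_CUBIC))
im=cv2.imread('pics/scene0.png')[220:320,200:355]
cv2.imwrite('pics/c2.png',cv2.resize(im,None,fx=5,fy=5,interpolation=cv2.INTER_CUBIC))
E
```

```text
(no output)
```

View pics/c1.png

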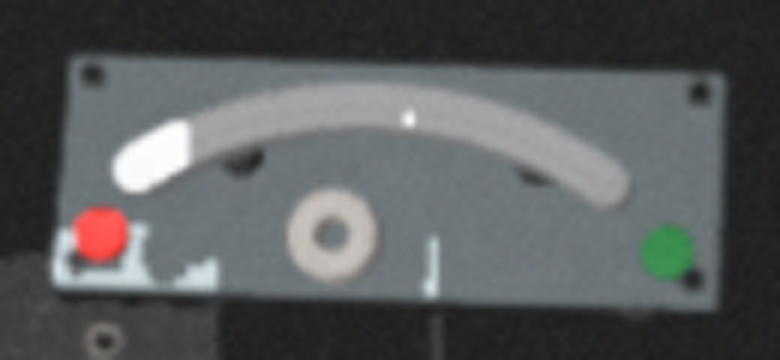

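View pics/c2.png

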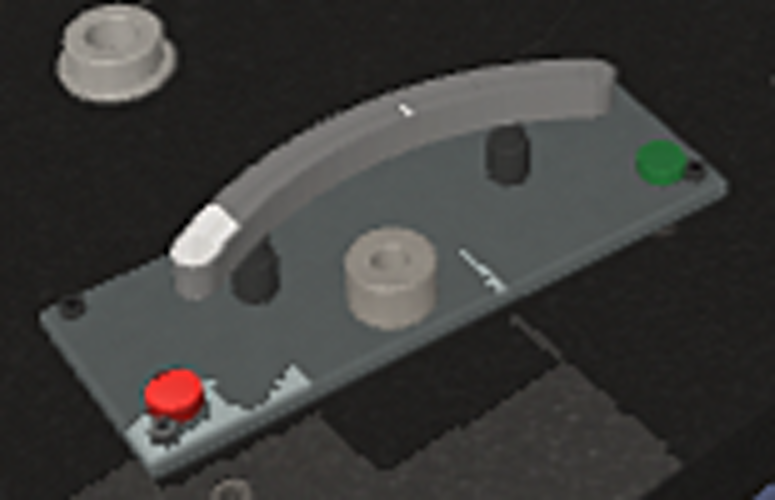

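Both crops show the plate corners, the magnets and the bar clearly. The red magnet is on the left (frame +y) and the green on the right. I'll fit the pose from the corners and check it against the bar's top edge.

```bash
cat > fit.py <<'E'
from h import *
import pickle
from scipy.optimize import least_squares
T=pickle.load(open('pics/top0.png.pkl','rb')); S=pickle.load(open('pics/scene0.png.pkl','rb'))
t=lambda c,r:((c+.5)/6-.5+183,(r+.5)/6-.5+195)
s=lambda c,r:((c+.5)/5-.5+200,(r+.5)/5-.5+220)
P=[(T,t(70,55),(.027,.125)),(T,t(726,73),(.027,-.125)),(T,t(718,310),(-.063,-.125)),(T,t(55,293),(-.063,.125)),
(S,s(40,317),(.027,.125)),(S,s(152,467),(-.063,.125)),(S,s(727,185),(-.063,-.125))]
W=[(d is T,pt(d,*p,.010)[:2],np.array(q)) for d,p,q in P]
def rot(a): return np.array([[np.cos(a),-np.sin(a)],[np.sin(a),np.cos(a)]])
for sel in (True,False,None):
    w=[x for x in W if sel is None or x[0]==sel]
    f=lambda v:np.concatenate([v[:2]+rot(v[2])@q-m for _,m,q in w])
    r=least_squares(f,[.4,.1,0]); print(sel,r.x.round(4),(r.fun*1000).round(1))
v=r.x
inv=lambda d,p,z:((rot(v[2]).T@(pt(d,*p,z)[:2]-v[:2]))*1000).round(1)
print('red',pt(T,*t(101,234),.018),inv(T,t(101,234),.018),inv(S,s(175,388),.018))
print('green',pt(T,*t(667,251),.018),inv(T,t(667,251),.018),inv(S,s(661,160),.018))
for c in [(370,82),(115,170),(140,195),(630,185),(610,208),(190,120),(300,88),(500,112),(600,155)]:
    q=inv(T,t(*c),.058); print('bar',c,q,np.hypot(q[0]+150,q[1]))
for c in [(400,85),(170,258),(617,72),(250,190)]:
    q=inv(S,s(*c),.058); print('barS',c,q,np.hypot(q[0]+150,q[1]))
print('ring',inv(T,t(332,234),.030))
for a in np.linspace(.55,-.55,12): print(a.round(2),(v[:2]+rot(v[2])@np.array([-.15+.15*np.cos(a),.15*np.sin(a)])).round(4))
E
python3 fit.py
```

```text
True [ 0.5089  0.1497 -0.103 ] [-0.6  0.1  0.2 -0.7 -0.1 -1.1  0.6  1.7]
False [ 0.5082  0.1522 -0.1083] [ 2.2  0.6 -1.7  1.8 -0.6 -2.4]
None [ 0.5086  0.1508 -0.1052] [-0.6  1.1 -0.3  0.4 -0.6  0.1  0.6  2.9  2.3 -0.7 -1.6  0.2  0.2 -4. ]
red [0.47796609 0.25908927 0.018     ] [-41.9 104.5] [-41.2 105. ]
green [0.45560025 0.04995301 0.018     ] [ -42.2 -105.8] [ -44.3 -103.2]
bar (370, 82) [9.8 1.4] 159.80613254815975
bar (115, 170) [-25.   91.5] 154.91045800719846
bar (140, 195) [-33.8  81.7] 142.04692886507615
bar (630, 185) [-25.3 -93.6] 155.9200115443813
bar (610, 208) [-33.7 -86.8] 145.1203982905229
bar (190, 120) [-6.  65.6] 158.23830130534137
bar (300, 88) [ 6.9 26.6] 159.1388387540892
bar (500, 112) [  0. -46.] 156.8948692596415
bar (600, 155) [-14.7 -82.5] 158.4687350867672
barS (400, 85) [ 10.8 -20.2] 162.06381459166016
barS (170, 258) [-22.6  93.1] 157.79217344342527
barS (617, 72) [-30.  -91.5] 150.90477129633774
barS (250, 190) [-8.1 54.2] 151.89881500525277
ring [-41.2  16.2]
0.55 [0.4949 0.2311]
0.45 [0.5006 0.2172]
0.35 [0.505  0.2029]
0.25 [0.5079 0.1882]
0.15 [0.5093 0.1733]
0.05 [0.5092 0.1583]
-0.05 [0.5077 0.1433]
-0.15 [0.5046 0.1287]
-0.25 [0.5001 0.1144]
-0.35 [0.4942 0.1006]
-0.45 [0.4869 0.0875]
-0.55 [0.4784 0.0751]
```

The fit is good to about 2 mm: the bar's outer edge comes out at radius ~158 (expected 158) and the magnets are symmetric. The start point is (0.495, 0.231) and the green end is (0.478, 0.075). Next I'll close the fingers, travel high, and turn the tool so the pads cross the bar.

Request:
{"op": "drive_tool", "data": {
  "steps": [
    [1,25,17,2,-0.029],
    [1,25,17,2,-0.029],
    [1,25,17,2,-0.029],
    [1,25,17,2,-0.029],
    [1,25,17,2,-0.029],
    [1,25,17,2,-0.029],
    [1,25,17,2,-0.029],
    [1,25,17,2,-0.029],
    [1,25,17,2,-0.029],
    [1,25,17,2,-0.029],
    [1,25,17,2,-0.029],
    [1,25,17,2,-0.029],
    [1,0,30,0,0],
    [1,0,30,0,0],
    [1,0,30,0,0],
    [1,0,30,0,0],
    [1,0,30,0,0],
    [1,0,30,0,0],
    [1,0,30,0,0],
    [1,0,0,0,0]
  ],
  "grip_force": 10
}}

```text
clock: 1.77
position: [0.4547, -0.1851, 0.2507]
ee_rot: [-3.136, 0.143, 0.001]
force: [-0.3, 0.2, -0.2]
width: 0.003
gripper_force: 0.0
```

Request:
{"op": "drive_tool", "data": {
  "steps": [
    [1,2.5,26,-4,0],
    [1,2.5,26,-4,0],
    [1,2.5,26,-4,0],
    [1,2.5,26,-4,0],
    [1,2.5,26,-4,0],
    [1,2.5,26,-4,0],
    [1,2.5,26,-4,0],
    [1,2.5,26,-4,0],
    [1,2.5,26,-4,0],
    [1,2.5,26,-4,0],
    [1,2.5,26,-4,0],
    [1,2.5,26,-4,0],
    [1,2.5,26,-4,0],
    [1,2.5,26,-4,0],
    [1,2.5,26,-4,0],
    [1,2.5,26,-4,0],
    [1,0,0,0,0],
    [1,0,0,0,0]
  ]
}}

```text
clock: 3.27
position: [0.4939, 0.2257, 0.1861]
ee_rot: [3.138, -0.15, -0.002]
force: [-0.1, -0.4, 0.1]
width: 0.004
gripper_force: 0.0
```

Request:
{"op": "drive_tool", "data": {
  "steps": [
    [1,0,1,-16,0],
    [1,0,1,-16,0],
    [1,0,1,-16,0],
    [1,0,1,-16,0],
    [1,0,1,-16,0],
    [1,0,0,-16,0],
    [1,0,0,-10,0],
    [1,0,0,0,0],
    [1,0,0,0,0],
    [1,0,0,0,0]
  ]
}}

```text
clock: 4.1
position: [0.4951, 0.2292, 0.0816]
ee_rot: [-3.137, 0.155, -0.002]
force: [-0.0, 0.3, 0.0]
width: 0.004
gripper_force: 0.0
```

```bash
python3 - <<'E'
from h import *
d=shot('wrist','w1.png'); e=shot('top','t1.png'); f=shot('scene','s1.png')
g=lambda im,a:cv2.resize(im[a[0]:a[1],a[2]:a[3],::-1],(400,300),interpolation=cv2.INTER_CUBIC)
cv2.imwrite('pics/m1.png',np.vstack([np.hstack([g(d['image'],(0,400,53,586)),g(f['image'],(190,310,200,360))]),np.hstack([g(e['image'],(180,270,180,300)),g(f['image'],(100,400,100,500))])]))
o=observe();print(o['position'],o['force'],o['clock'])
E
```

```text
[0.49508208 0.22952954 0.08166806] [0.45774769 0.57227644 0.5887161 ] 4.25
```

View pics/m1.png

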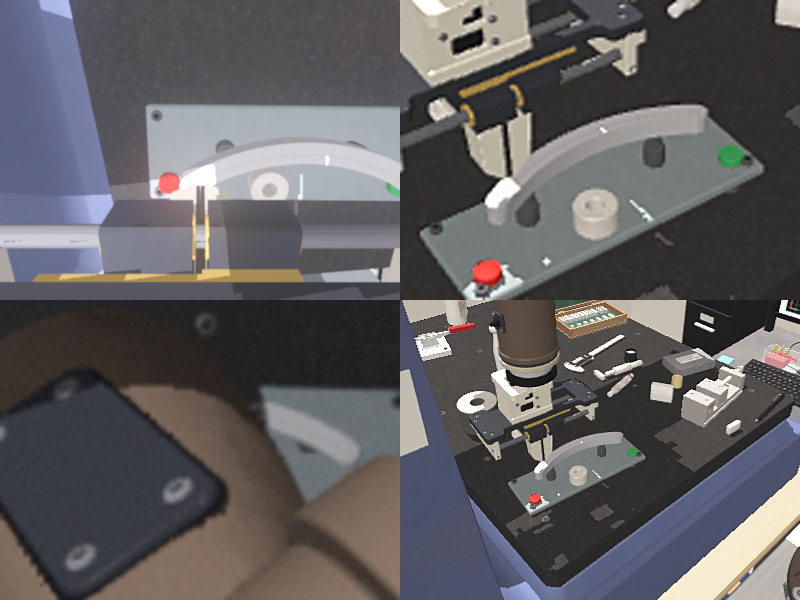

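The tip sits around scene pixel (242,260), close behind the white bar end. I'll check that against the expected TCP projection.

```bash
python3 - <<'E'
from h import *
import pickle
S=pickle.load(open('pics/s1.png.pkl','rb')); D=pickle.load(open('pics/w1.png.pkl','rb'))
def proj(d,P):
    M=R.from_rotvec(d['attitude']).as_matrix(); c=M.T@(np.array(P)-d['xyz']); s=c[:2]/c[2]; f=200/np.tan(np.radians(d['vfov'])/2)
    return (s*(1+d['k1']*(s@s))*f+[d['cx'],d['cy']]).round(1)
for d in (S,D): print([proj(d,p) for p in [(.495,.2295,.0817),(.4949,.2311,.058),(.478,.259,.018)]])
print(pt(S,242,260,.0817))
a=cv2.resize(S['image'][215:290,200:300,::-1],(400,300),interpolation=cv2.INTER_CUBIC)
b=cv2.resize(D['image'][200:350,220:420,::-1],(400,300),interpolation=cv2.INTER_CUBIC)
cv2.imwrite('pics/m2.png',np.hstack([a,b]))
E
```

```text
[array([240.8, 256.8]), array([241.2, 267.6]), array([235.1, 297.3])]
[array([316.8, 265. ]), array([314.3, 245.3]), array([276.7, 247.2])]
[0.48706401 0.2323964  0.0817    ]
```

View pics/m2.png

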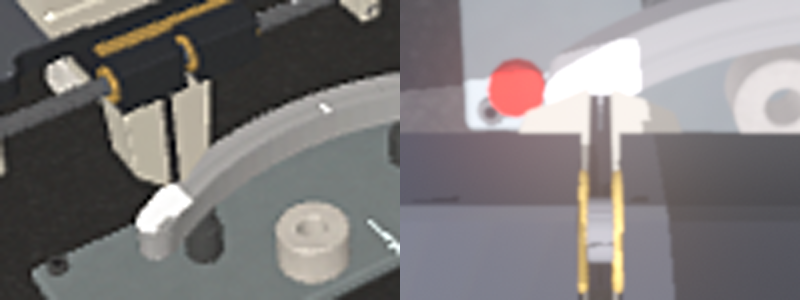

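The tip lies about 24 mm above the bar end and lines up with it in both views. I'll lower it gently.

Request:
{"op": "drive_tool", "data": {
  "steps": [
    [1,0,1,-6,0],
    [1,0,0,-6,0],
    [1,0,0,-4,0],
    [1,0,0,-4,0],
    [1,0,0,-2,0],
    [1,0,0,-2,0],
    [1,0,0,-2,0],
    [1,0,0,0,0],
    [1,0,0,0,0],
    [1,0,0,0,0]
  ]
}}

```text
clock: 5.08
position: [0.4941, 0.2302, 0.0549]
ee_rot: [3.137, -0.154, -0.001]
force: [-3.6, -2.4, 4.7]
width: 0.004
gripper_force: 2.3
```

Request:
{"op": "drive_tool", "data": {
  "steps": [
    [1,0,0,-1.5,0],
    [1,0,0,0,0],
    [1,0,0,0,0]
  ]
}}

```text
clock: 5.33
position: [0.4943, 0.2303, 0.0534]
ee_rot: [3.138, -0.154, -0.0]
force: [-3.9, -2.3, 5.6]
width: 0.004
gripper_force: 3.0
```

```bash
python3 - <<'E'
from h import *
f=shot('scene','s2.png'); d=shot('wrist','w2.png')
a=cv2.resize(f['image'][215:290,200:300,::-1],(400,300),interpolation=cv2.INTER_CUBIC)
b=cv2.resize(d['image'][200:350,220:420,::-1],(400,300),interpolation=cv2.INTER_CUBIC)
cv2.imwrite('pics/m3.png',np.hstack([a,b]))
o=observe();print(o['position'],o['force'],o['ft_torque'],o['clock'])
E
```

```text
[0.49425165 0.23026854 0.05344119] [-3.82378682 -1.63565952  5.49747268] [-0.40052798  0.80336415 -0.01384258] 5.4333
```

View pics/m3.png

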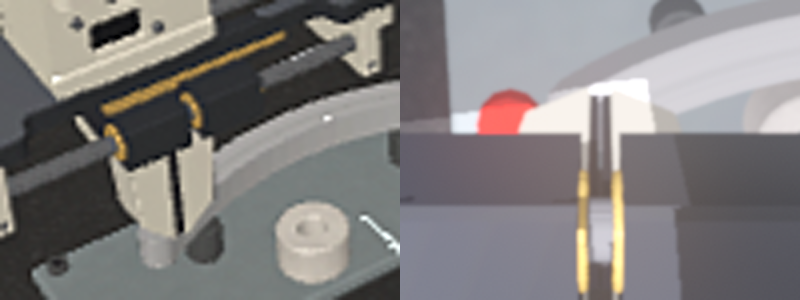

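The tips rest on the red end about 4.6 mm down, and the 5.5 N matches the spring. The stroke starts now.

Request:
{"op": "drive_tool", "data": {
  "steps": [
    [1,1.4,-3.5,0,0],
    [1,1.4,-3.5,0,0],
    [1,1.4,-3.5,0,0],
    [1,1.4,-3.5,0,0],
    [1,1.1,-3.6,0,0],
    [1,1.1,-3.6,0,0],
    [1,1.1,-3.6,0,0],
    [1,1.1,-3.6,0,0]
  ]
}}

```text
clock: 6.1
position: [0.5057, 0.2041, 0.0542]
ee_rot: [-3.135, 0.153, -0.004]
force: [-0.3, 4.1, 5.4]
width: 0.008
gripper_force: 2.6
```

Request:
{"op": "drive_tool", "data": {
  "steps": [
    [1,0.7,-3.7,-0.2,0],
    [1,0.7,-3.7,-0.2,0],
    [1,0.7,-3.7,-0.1,0],
    [1,0.7,-3.7,0,0],
    [1,0.35,-3.7,0,0],
    [1,0.35,-3.7,0,0],
    [1,0.35,-3.7,0,0],
    [1,0.35,-3.7,0,0]
  ]
}}

```text
clock: 6.77
position: [0.5103, 0.1746, 0.0538]
ee_rot: [-3.134, 0.152, -0.006]
force: [-0.1, 4.9, 5.5]
width: 0.004
gripper_force: 2.8
```

Request:
{"op": "drive_tool", "data": {
  "steps": [
    [1,-0.2,-3.75,0,0],
    [1,-0.2,-3.75,0,0],
    [1,0,-3.75,0,0],
    [1,0,-3.75,0,0],
    [1,-0.4,-3.75,0,0],
    [1,-0.4,-3.75,0,0],
    [1,-0.4,-3.75,0,0],
    [1,-0.4,-3.75,0,0],
    [1,-0.8,-3.65,0,0],
    [1,-0.8,-3.65,0,0],
    [1,-0.8,-3.65,0,0],
    [1,-0.8,-3.65,0,0]
  ]
}}

```text
clock: 7.77
position: [0.5056, 0.1298, 0.0539]
ee_rot: [-3.135, 0.153, -0.007]
force: [1.4, 3.5, 5.7]
width: 0.004
gripper_force: 2.7
```

Request:
{"op": "drive_tool", "data": {
  "steps": [
    [1,-1.2,-3.6,0,0],
    [1,-1.2,-3.6,0,0],
    [1,-1.2,-3.6,0,0],
    [1,-1.2,-3.6,0,0],
    [1,-1.5,-3.45,0,0],
    [1,-1.5,-3.45,0,0],
    [1,-1.5,-3.45,0,0],
    [1,-1.5,-3.45,0,0],
    [1,-1.8,-3.3,0,0],
    [1,-1.8,-3.3,0,0],
    [1,-1.8,-3.3,0,0],
    [1,-1.8,-3.3,0,0]
  ]
}}

```text
clock: 8.77
position: [0.4881, 0.0881, 0.0539]
ee_rot: [-3.135, 0.153, -0.008]
force: [2.0, 3.8, 5.2]
width: 0.004
gripper_force: 2.7
```

Request:
{"op": "drive_tool", "data": {
  "steps": [
    [1,-2.2,-3.1,0,0],
    [1,-2.2,-3.1,0,0],
    [1,-2.2,-3.1,0,0],
    [1,-2.2,-3.1,0,0],
    [1,0,0,0,0],
    [1,0,0,0,0],
    [1,0,0,0,0],
    [1,0,0,0,0],
    [1,0,0,0,0],
    [1,0,0,0,0]
  ]
}}

```text
clock: 9.6
position: [0.4789, 0.0748, 0.0537]
ee_rot: [-3.136, 0.154, -0.007]
force: [1.0, 0.8, 5.3]
width: 0.003
gripper_force: 2.8
```

```bash
python3 - <<'E'
from h import *
f=shot('scene','s3.png'); d=shot('wrist','w3.png')
a=cv2.resize(f['image'][205:305,210:350,::-1],(400,300),interpolation=cv2.INTER_CUBIC)
b=cv2.resize(d['image'][:,53:586,::-1],(400,300),interpolation=cv2.INTER_AREA)
cv2.imwrite('pics/m4.png',np.hstack([a,b]))
o=observe();print(o['position'],o['force'],o['clock'],np.hypot(*(o['position'][:2]-[.4556,.05])))
E
```

```text
[0.47893355 0.07484833 0.05371049] [ 1.52815519 -0.04768648  5.92440453] 9.7 0.0340865629482074
```

View pics/m4.png

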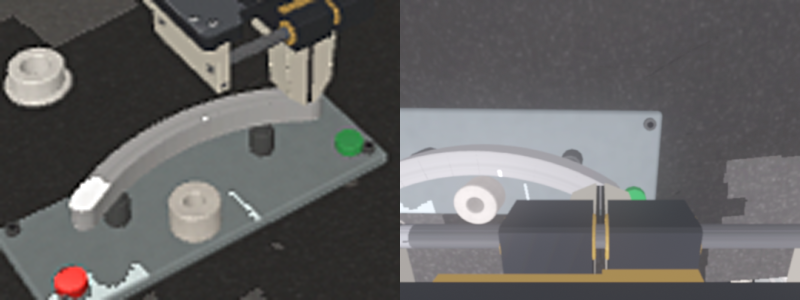

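The fingertips rest on the green end at (310,105) in the left half of the picture, about 4.3 mm down. They are 34 mm from the green magnet and the force is steady. The ring and bush haven't moved, so I'm handing in.

```bash
python3 -c "
from cell import arm; print(arm.sign_off())"
```

```text
the job is handed in; nothing more can be done
None
```

The stroke is done and handed in: closed fingertips ran from the red end to the green end without lifting and now hold the green end about 4.3 mm down, 34 mm from the green magnet; the hand-in returned no verdict.

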